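# Gauge two lidded candles for the carton

## Task

Only one of the two lidded candles is slim enough for the carton: find it with the wooden gap gauge. Stand it on the gauge board in front of the flared mouth, slide it upright along the board right through between the rails and leave it standing on the board, clear of the rails at the far end; stand the other one, which is too fat for the gap, upright in the shallow metal reject tray. Do not tip either candle over, and leave the poured candles, the loose clothes-pegs and the tin lid where they are.

Things in the scene. Friction and masses are not known exactly. Their poses are not given: they have to be found in the camera images.
- candle_a: One of the two lidded candles to be tested: an upright round black tumbler with a flush light-wood lid, no peg on it, 80 mm tall, about 0.22 kg. One of the two is 56 mm in diameter and fits the gauge, the other is 65 mm and does not; which is which is not told. Origin: centre of the underside, z up.
- candle_b: One of the two lidded candles to be tested: an upright round black tumbler with a flush light-wood lid, no peg on it, 80 mm tall, about 0.22 kg. One of the two is 56 mm in diameter and fits the gauge, the other is 65 mm and does not; which is which is not told. Origin: centre of the underside, z up.
- gauge: Fixed wooden gap gauge: board 310 (x) x 110 (y) x 8 mm with two rails on it, 16 mm thick, tops 30 mm above the table. Straight rails from x = -40 to +30 mm leave a 60 mm gap centred on y = 0; from x = -72 to -40 mm they flare by 25 degrees a side to a mouth 90 mm wide. Candles go through towards +x; board is bare at x < -80 and x > +30 mm. Origin: centre of the underside; z up.
- gauge_infeed (a point): Point on the board's top face (8 mm above the table), 115 mm before the gauge's origin: middle of the bare infeed end. Axes as the gauge.
- gauge_outfeed (a point): Point on the board's top face, 100 mm beyond the gauge's origin: middle of the bare outfeed end. Axes as the gauge.
- reject_tray: Fixed shallow open aluminium tray for rejects, 125 (its x) x 145 (its y) mm outside, walls 4 mm thick and 22 mm high, floor about 4 mm thick, empty. Origin: centre of the underside, on the table; z up.
- poured_1: Bystander, not to be touched: open poured candle, black tumbler 80 mm in diameter and 90 mm tall with a wooden clothes-peg lying across its rim (102 mm in all). Origin: centre of the underside.
- poured_2: Bystander, not to be touched: open poured candle, black tumbler 80 mm in diameter and 90 mm tall with a wooden clothes-peg lying across its rim (102 mm in all). Origin: centre of the underside.
- peg_1: Bystander, not to be touched: loose wooden clothes-peg lying on the table, 72 x 15 x 12 mm, long along its x. Origin: centre of the underside.
- peg_2: Bystander, not to be touched: loose wooden clothes-peg lying on the table, 72 x 15 x 12 mm, long along its x. Origin: centre of the underside.
- tin_lid: Bystander, not to be touched: flat aluminium tin lid lying on the table, 72 mm in diameter, 10 mm high. Origin: centre of the underside.
Not all that is in view belongs to the job. Leave any orange look-alike of the reject_tray alone.

How it is judged:
By the outcome, as a careful person would: the job done as asked, in the order asked, and still so for the second after the job is handed in, with the robot touching nothing.
It also fails if it takes over 72 s, if anything falls off the work surface, if the arm or the gripper's body presses on something with over 40 N, if the wrist force passes 120 N, or if a joint passes its speed limit or range.

## Robot

A 6-joint arm with a two-finger parallel gripper is mounted at the origin on the work surface. World frame = base frame: x ahead of the robot, y to its left, z up, the work surface at z = 0. Lengths are in m, angles in rad, forces in N, time in s.
With the tool pointing down it reaches from about 0.35 to 0.975 m from the base axis. Payload 7.1 kg.
Tool frame: the origin (TCP) lies midway between the tips of the shut fingers; the grasp point (between the pads) lies 19 mm behind it; z points along the fingers, x is the direction in which the jaws open and shut, and the axes are right-handed (so a half turn about z gives the same grasp; the last joint's range is limited). The gripper opens to 88 mm and grips with 3 to 60 N. Pads are 20 mm wide; open, the fingers measure 115 mm over their backs; the gripper's body (75 mm by 178 mm) begins 61 mm behind the grasp point.
Start: joints at [-1.162, 0.423, 1.63, -0, 1.089, -0.019], TCP at [0.259, -0.569, 0.19] pointing down, gripper open.
Joint ranges: [-3, 3], [-0.9, 2.11], [0.09, 2.58], [-1.31, 4.45], [0.11, 2.69], [-2.54, 2.54]. Speed limits (rad/s): [2.39, 2.39, 3.01, 3.14, 3.14, 3.14].

## Interface

Orientations are given as a unit quaternion [w, x, y, z].
In Python, from station import move_pose, movel, movej, command_gripper, wait, inverse_kinematics, read_camera, camera_info, MotionError, job_done, get_time, get_joint_pos, get_qvel, get_effort, get_tcp_pos, get_ee_rot, get_ft_force, get_ft_torque, get_grip_width gives the robot as it stands. Calls block until the motion is done:
- move_pose(position, orientation): joint-space move of the TCP to a pose.
- movel(position, frame=None, v=0.15, until_force=None): straight line of the TCP; frame=None keeps the orientation; v is the mean speed in m/s. With until_force (N) it stops when the force on the tool has changed by that much, and returns True; else False.
- movej(angles): joint-space move.
- command_gripper(opening): opening from 0.0 (shut) to 1.0 (fully open); the grip force is fixed at half the most; returns when the fingers have stopped.
- wait(seconds).
- inverse_kinematics(position, orientation): joint angles nearest the present ones, or None.
- read_camera(name): name is "scene" or "top" or "wrist"; returns the picture (480x640x3 uint8, red, green, blue); there is no depth.
- camera_info(name): a dict with "intrinsics" (3x3 intrinsics, pixels), "T" (4x4, takes a point from camera to world coordinates); the wrist camera has in their place "tool_from_camera" (4x4, takes a point from camera to tool coordinates, whose origin is the TCP and whose axes are the tool frame's). Camera axes: x right, y up, looking along -z (the intrinsics and any distortion apply to the point x, -y, -z); pixel columns grow to the right and rows downward; lengths in m; the calibration is good to about 2 mm. A picture is of the moment at which its call begins: read the wrist's pose just before it. camera_info takes no time and is no camera call.
A pose or a line that the arm cannot do raises MotionError and nothing moves.
- job_done(): hands the job in, once; it reports no verdict.
Readings, each from a call of its own:
- get_time(): time.
- get_joint_pos(): joint angles.
- get_qvel(): joint speeds.
- get_effort(): joint torques, N m.
- get_tcp_pos(): TCP position.
- get_ee_rot(): TCP orientation.
- get_ft_force(): force on the tool from outside, world axes, zero at the start.
- get_ft_torque(): the same for the moment, N m.
- get_grip_width(): opening from 0.0 (shut) to 1.0 (fully open).
Only numpy, scipy, OpenCV 4.12 (cv2) and the standard library are available. Lean on these libraries where they do the work, as an engineer would, in place of code of your own. Each camera call takes 0.05 s, during which the arm holds its last target.

## Working session

There is one attempt and no reset: what is moved stays moved. The work goes in short steps, each a Python script; the robot and the scene stay as the last script left them, time stands still between calls to the robot, and variables do not carry over. Pictures are saved under pics/ and viewed, and the job is handed in when it is done.

```bash
mkdir -p pics; ls
python3 - <<'E'
from station import *
import cv2
for n in ("scene","top"):
    im=read_camera(n); cv2.imwrite(f"pics/{n}0.png",im[:,:,::-1])
    c=camera_info(n); print(n,c)
print(camera_info("wrist")); print(get_time(),get_ee_rot())
E
```

```text
pics
scene {'intrinsics': array([[521.50000929,   0.        , 314.11890685],
       [  0.        , 521.50000929, 241.67343841],
       [  0.        ,   0.        ,   1.        ]]), 'T': array([[-0.07561311, -0.70970226,  0.70043227,  1.42138534],
       [ 0.99708094, -0.04634991,  0.06067361,  0.07240214],
       [-0.01059523,  0.70297538,  0.71113526,  0.97054456],
       [ 0.        ,  0.        ,  0.        ,  1.        ]])}
top {'intrinsics': array([[449.05617883,   0.        , 321.11815592],
       [  0.        , 449.05617883, 238.49620511],
       [  0.        ,   0.        ,   1.        ]]), 'T': array([[ 0.16396097,  0.96574585, -0.20112619,  0.29647104],
       [-0.9864646 ,  0.16094932, -0.03135126, -0.0293374 ],
       [ 0.00209377,  0.20354425,  0.97906351,  0.87274711],
       [ 0.        ,  0.        ,  0.        ,  1.        ]])}
{'intrinsics': array([[402.3364867 ,   0.        , 322.20307425],
       [  0.        , 402.3364867 , 234.96987167],
       [  0.        ,   0.        ,   1.        ]]), 'tool_from_camera': array([[ 9.99999059e-01,  9.85013234e-04, -9.54916321e-04,
        -7.45741474e-04],
       [ 6.93577838e-04, -9.63535076e-01, -2.67581159e-01,
        -7.22271597e-02],
       [-1.18366635e-03,  2.67580245e-01, -9.63534852e-01,
        -1.95496651e-01],
       [ 0.00000000e+00,  0.00000000e+00,  0.00000000e+00,
         1.00000000e+00]])}
0.1 [-3.73388499e-04  8.41095904e-01 -5.40885598e-01 -5.58257691e-04]
```

View pics/scene0.png

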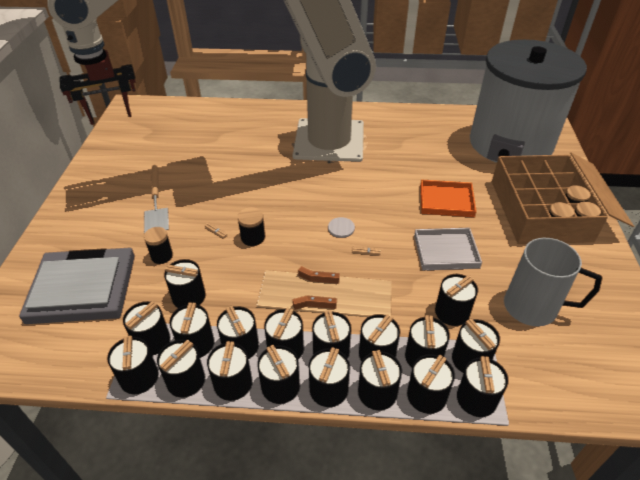

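View pics/top0.png

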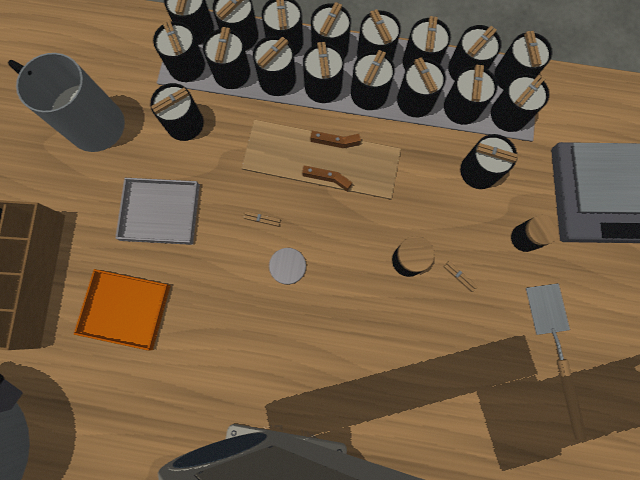

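```bash
cat > h.py <<'E'
from station import *
import cv2, numpy as np
def cam(n):
    c=camera_info(n); K=c["intrinsics"]
    if n=="wrist":
        from scipy.spatial.transform import Rotation as R
        q=get_ee_rot(); T=np.eye(4); T[:3,:3]=R.from_quat([q[1],q[2],q[3],q[0]]).as_matrix(); T[:3,3]=get_tcp_pos()
        return K,T@c["tool_from_camera"]
    return K,c["T"]
def ray(KT,px,z):
    K,T=KT; p=np.atleast_2d(np.float64(px)); 
    d=np.c_[(p[:,0]-K[0,2])/K[0,0],-(p[:,1]-K[1,2])/K[1,1],-np.ones(len(p))]@T[:3,:3].T
    o=T[:3,3]; s=(z-o[2])/d[:,2]; return (o+s[:,None]*d)[:,:2]
def proj(KT,P):
    K,T=KT; p=(np.atleast_2d(P)-T[:3,3])@T[:3,:3]
    return np.c_[K[0,2]+K[0,0]*p[:,0]/-p[:,2],K[1,2]-K[1,1]*p[:,1]/-p[:,2]]
E
python3 - <<'E'
from h import *
im=cv2.imread("pics/top0.png"); k=cam("top")
a=cv2.resize(im[110:210,235:410],None,fx=4,fy=4,interpolation=2)
b=cv2.resize(im[200:290,385:560],None,fx=4,fy=4,interpolation=2)
cv2.imwrite("pics/c1.png",np.hstack([a[:360],])); cv2.imwrite("pics/c2.png",b)
for n,p,z in [("A",(416,248),.08),("B",(540,232),.08),("tray",(159,210),.02),("oran",(122,308),.02),("poured2",(492,152),.09),("poured1",(172,100),.09),("lid",(288,266),.01),("peg1",(262,219),.01),("peg2",(460,277),.01)]:
    print(n,ray(k,p,z).round(3))
print("board",ray(k,[(254,121),(401,149),(393,198),(242,168)],.008).round(3))
print("tray",ray(k,[(124,178),(201,181),(195,244),(117,241)],.022).round(3))
E
```

```text
A [[ 0.47  -0.175]]
B [[ 0.536 -0.393]]
tray [[0.476 0.321]]
oran [[0.279 0.345]]
poured2 [[ 0.671 -0.29 ]]
poured1 [[0.676 0.319]]
lid [[0.409 0.053]]
peg1 [[0.493 0.12 ]]
peg2 [[ 0.443 -0.278]]
board [[ 0.697  0.177]
 [ 0.686 -0.133]
 [ 0.58  -0.13 ]
 [ 0.592  0.181]]
tray [[0.528 0.405]
 [0.547 0.252]
 [0.421 0.236]
 [0.402 0.386]]
```

View pics/c1.png

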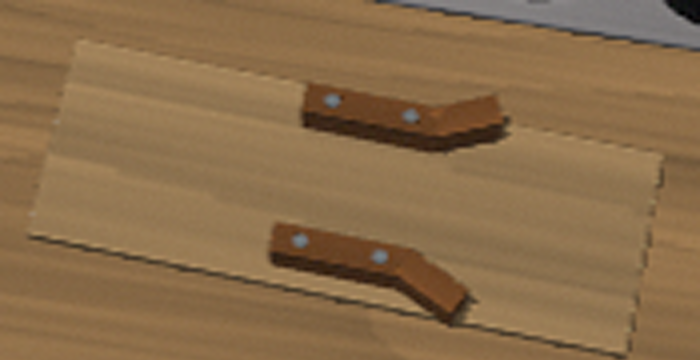

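View pics/c2.png

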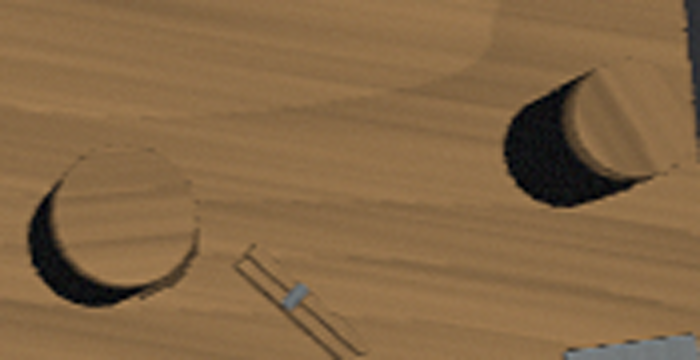

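Run:
```python
from h import *
k=cam("top")
for n,c,r in [("A",(416.2,254.2),18.2),("B",(542,229.5),15.5)]:
    e=[(c[0]-r,c[1]),(c[0]+r,c[1]),(c[0],c[1]-r),(c[0],c[1]+r)]
    w=ray(k,e,.08); print(n,ray(k,c,.08).round(3),np.linalg.norm(w[0]-w[1]).round(3),np.linalg.norm(w[2]-w[3]).round(3))
print("scale",ray(k,[(556,143),(560,241)],.04).round(3))
q=[0,np.cos(-np.pi/4),np.sin(-np.pi/4),0]
move_pose([.55,-.28,.26],q); kw=cam("wrist"); im=read_camera("wrist"); cv2.imwrite("pics/w1.png",im[:,:,::-1]); np.save("w1T.npy",kw[1])
print(get_time(),get_joint_pos())
move_pose([.69,.03,.26],q); kw=cam("wrist"); im=read_camera("wrist"); cv2.imwrite("pics/w2.png",im[:,:,::-1]); np.save("w2T.npy",kw[1])
print(get_time(),get_joint_pos())
```

```text
A [[ 0.459 -0.177]] 0.065 0.066
B [[ 0.542 -0.396]] 0.056 0.058
scale [[ 0.735 -0.431]
 [ 0.537 -0.45 ]]
1.6833 [-4.91681730e-01  3.42087850e-01  1.58181401e+00 -2.33037371e-04
  1.21813875e+00  1.08012192e+00]
3.0167 [ 2.40356068e-02  4.57549512e-01  1.40745221e+00 -3.33083075e-04
  1.27670517e+00  1.59663519e+00]
```

View pics/w1.png

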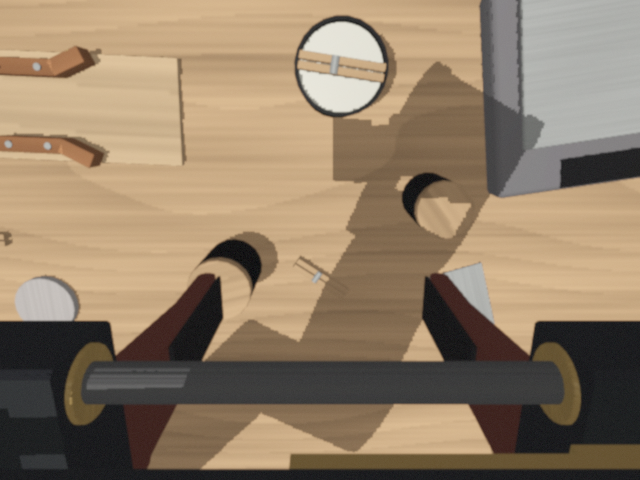

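View pics/w2.png

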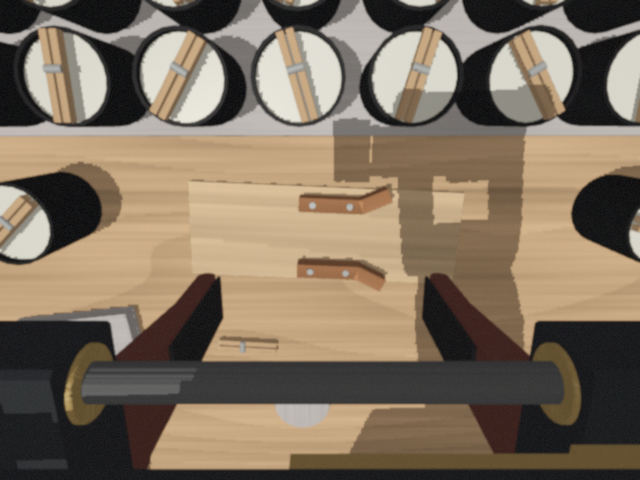

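Run:
```python
import cv2,numpy as np
a=cv2.imread("pics/w2.png"); b=cv2.imread("pics/w1.png")
cv2.imwrite("pics/c3.png",cv2.resize(a[170:300,280:480],None,fx=4,fy=4,interpolation=2))
cv2.imwrite("pics/c4.png",cv2.resize(b[160:330,180:480],None,fx=2.6,fy=2.6,interpolation=2))
```

```text
(no output)
```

View pics/c3.png

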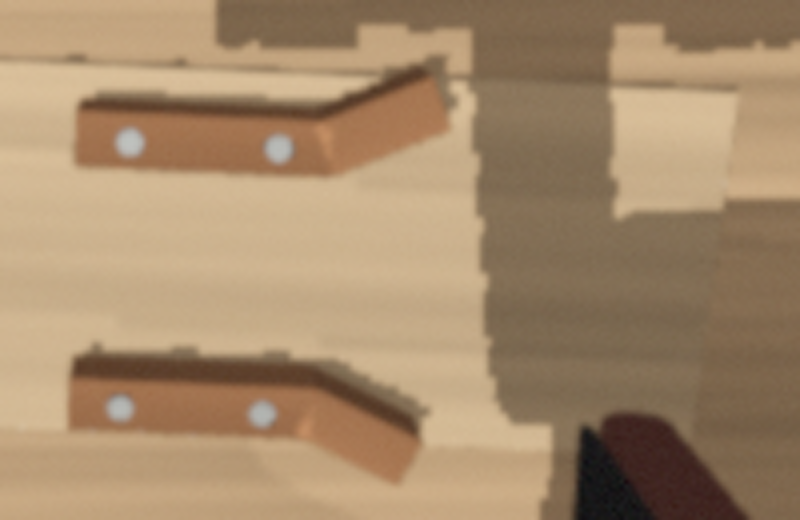

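View pics/c4.png

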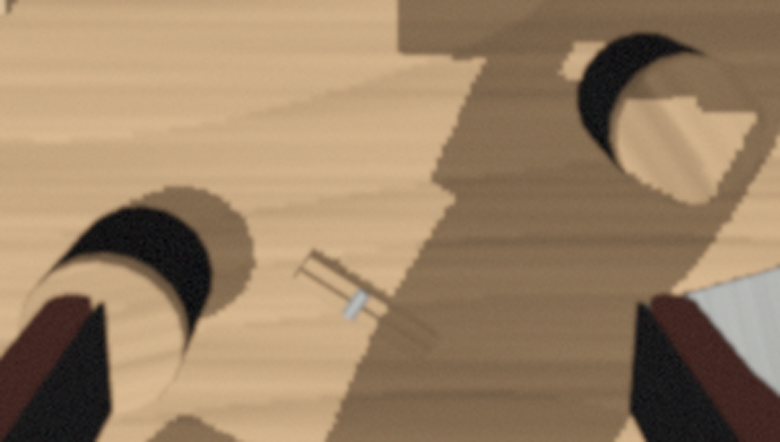

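Run:
```python
from h import *
K=camera_info("wrist")["intrinsics"]
k2=(K,np.load("w2T.npy")); k1=(K,np.load("w1T.npy"))
f=lambda l:np.array(l)/4+[280,170]-.375
P=ray(k2,f([(76,166),(70,378),(330,176),(313,387)]),.03); print(P.round(4))
print("gaps",np.linalg.norm(P[0]-P[1]),np.linalg.norm(P[2]-P[3]))
u=(P[0]+P[1]-P[2]-P[3]); u/=np.linalg.norm(u); n=np.array([-u[1],u[0]])
print("mid",(P[0]+P[1])/2,(P[2]+P[3])/2,"yaw",np.degrees(np.arctan2(u[1],u[0])))
d1=P[0]-P[2];d2=P[1]-P[3];print("railyaw",[np.degrees(np.arctan2(d[1],d[0])) for d in(d1,d2)])
# board corners from wrist and top
W=ray(k2,[(190,180.5),(189.5,273),(280+737/4,170+90/4)],.008);print("board wrist",W.round(4))
c=np.array([690,128])/2.6+[180,160]
print("B wrist",ray(k1,c,.08).round(4), ray(k1,[c-[30,0],c+[30,0]],.08).round(4))
t=cam("top"); g=lambda l:np.array(l)/4+[235,110]-.375
Q=ray(t,g([(303,113),(275,240)]),.03)
# top cam: inner top edges. upper rail inner top = boundary brown/dark lower; lower rail inner top = top edge
Q=ray(t,g([(303,117),(272,222),(432,136),(402,248)]),.03);print("top rails",Q.round(4)); print((Q[0]+Q[1])/2,(Q[2]+Q[3])/2,np.linalg.norm(Q[0]-Q[1]),np.linalg.norm(Q[2]-Q[3]))
```

```text
[[ 0.6706  0.0539]
 [ 0.61    0.0567]
 [ 0.6677 -0.0147]
 [ 0.6072 -0.0114]]
gaps 0.06065178743645415 0.06060400449518546
mid [0.64029571 0.05528555] [ 0.63742117 -0.01307864] yaw 87.59227483533263
railyaw [np.float64(87.57063550930796), np.float64(87.61408464699102)]
board wrist [[ 0.7009  0.1754]
 [ 0.5913  0.1858]
 [ 0.6868 -0.131 ]]
B wrist [[ 0.5427 -0.3978]] [[ 0.5427 -0.3693]
 [ 0.5426 -0.4264]]
top rails [[ 0.6677  0.0525]
 [ 0.6102  0.0582]
 [ 0.6683 -0.013 ]
 [ 0.6074 -0.0075]]
[0.63898721 0.05534302] [ 0.6378918 -0.0102804] 0.05779019019970972 0.06116199621465261
```

```bash
cat >> h.py <<'E'
def yq(deg):
    a=np.radians(deg)/2; return [0,np.cos(a),np.sin(a),0]
G0=np.array([.6391,.0261]); GY=87.6; GU=np.array([np.cos(np.radians(GY)),np.sin(np.radians(GY))])
def gp(x,z): return [*(G0+GU*x),z]
def snap(n,f):
    k=cam(n); im=read_camera(n); cv2.imwrite(f"pics/{f}.png",im[:,:,::-1]); np.save(f+"T.npy",k[1])
E
python3 - <<'E'
from h import *
command_gripper(1.0)
move_pose([.5425,-.397,.17],yq(0)); 
movel([.5425,-.397,.018],v=.12,until_force=8)
print(get_tcp_pos(),get_ft_force())
command_gripper(0.3); print(get_grip_width()*88,get_time(),get_ft_force())
movel([.5425,-.397,.14],v=.15); print(get_grip_width()*88)
move_pose(gp(-.115,.14),yq(GY-180)); print(get_tcp_pos(),get_time())
snap("scene","s1"); snap("top","t1")
E
```

```text
[ 0.54307324 -0.39743173  0.01892813] [ 0.29951784 -1.57220523  1.03347536]
55.70442314001596 7.1917 [ 0.25993041 -0.13472551  1.67928997]
55.72500910280826
[ 0.63414794 -0.08919296  0.13973112] 9.9833
```

View pics/s1.png

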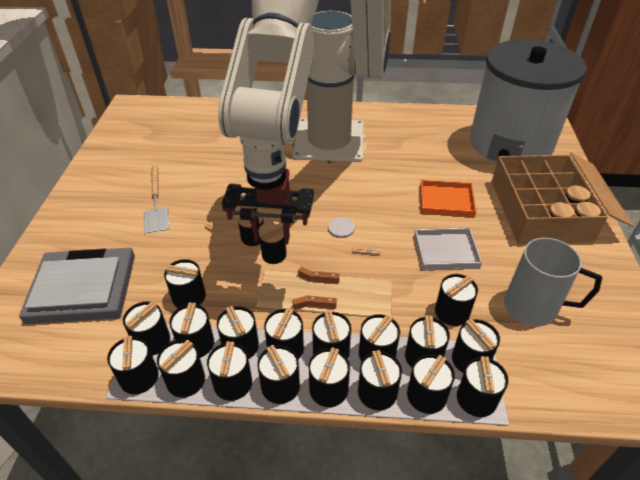

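Scene picture: the candle hangs upright in the gripper at about (273,245), and the other is untouched behind it. The jaws read 55.7 mm, so this is the slim one. Next I'll set it on the infeed.

Run:
```python
from h import *
movel(gp(-.115,.045),v=.12)
r=movel(gp(-.115,.022),v=.02,until_force=4); print(r,get_tcp_pos(),get_ft_force(),get_time())
command_gripper(61.5/88); print(get_grip_width()*88,get_tcp_pos())
p=get_tcp_pos(); 
movel(gp(-.115,max(.024,min(p[2],.029))),v=.05)
snap("scene","s2")
```

```text
True [ 0.63410595 -0.08861062  0.02602095] [-0.04458817  0.91828169  5.02233984] 11.9
61.31112218063756 [ 0.63280998 -0.08855645  0.02489002]
```

Run:
```python
import cv2
a=cv2.imread("pics/s2.png");cv2.imwrite("pics/c5.png",cv2.resize(a[180:340,200:420],None,fx=3.4,fy=3.4,interpolation=2))
```

```text
(no output)
```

View pics/c5.png

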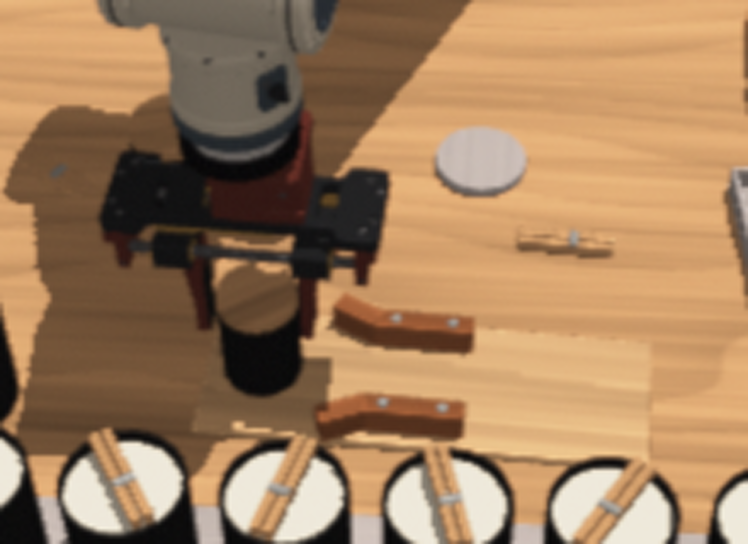

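The candle stands upright on the infeed at crop (260,340), between the loosened fingers and in front of the flare at crop (340,310). Now I'll slide it through.

Run:
```python
from h import *
for x in (-.085,-.06,-.035,-.01,.02,.06,.104):
    r=movel(gp(x,.026),v=.05,until_force=12)
    print(x,r,(np.array(get_tcp_pos())-gp(x,.026)).round(4),np.round(get_ft_force(),1),round(get_time(),1))
    if r: break
snap("scene","s3"); snap("top","t3")
a=cv2.imread("pics/s3.png");cv2.imwrite("pics/c6.png",cv2.resize(a[180:340,200:420],None,fx=3.4,fy=3.4,interpolation=2))
```

```text
-0.085 False [-0.0001  0.0003 -0.0001] [ 0.  -1.  -0.6] 13.3
-0.06 False [-0.0001  0.0005 -0.0001] [-0.3 -0.2 -0. ] 13.9
-0.035 False [-0.0001  0.0005 -0.0001] [-0.7 -0.1 -0.3] 14.6
-0.01 False [-0.0002  0.0005 -0.0001] [-0.6  0.5  0.3] 15.2
0.02 False [-0.0001  0.0004 -0.0001] [-0.  -0.4 -0.1] 16.0
0.06 False [-0.0001  0.0002 -0.0001] [0.2 1.  0.2] 16.9
0.104 False [-0.0001  0.0002 -0.0001] [-0.1  0.6  0.3] 18.0
```

View pics/c6.png

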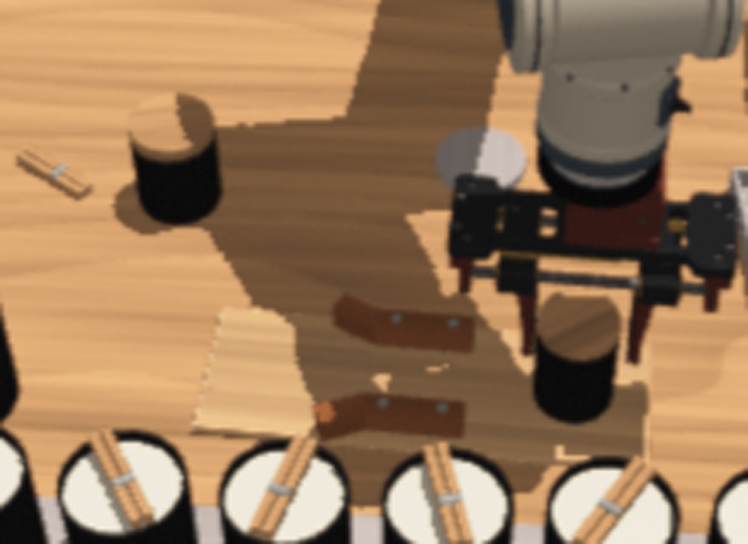

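The slim candle stands past the rails at crop (575,360), upright on the board. I'll release it, lift away, and look at the other one (A).

Run:
```python
from h import *
command_gripper(.92); movel(gp(.104,.17),v=.15); print(get_ft_force(),get_time())
move_pose([.50,-.22,.24],yq(0-30)); snap("wrist","w3"); snap("top","t4"); print(get_time())
```

```text
[ 0.23853312  1.04594054 -0.56303752] 19.7083
21.3167
```

View pics/w3.png

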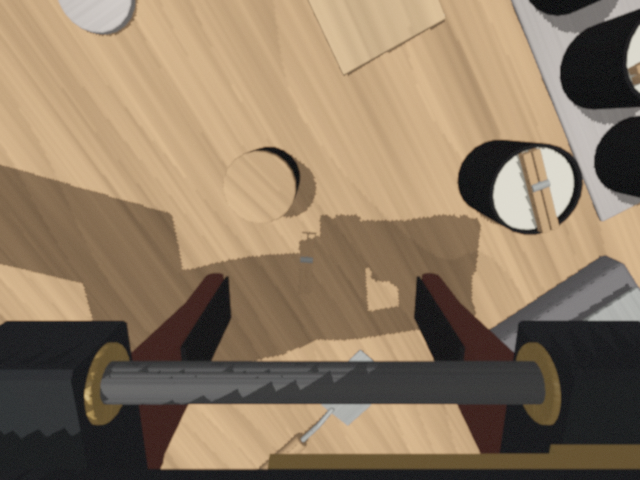

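View pics/t4.png

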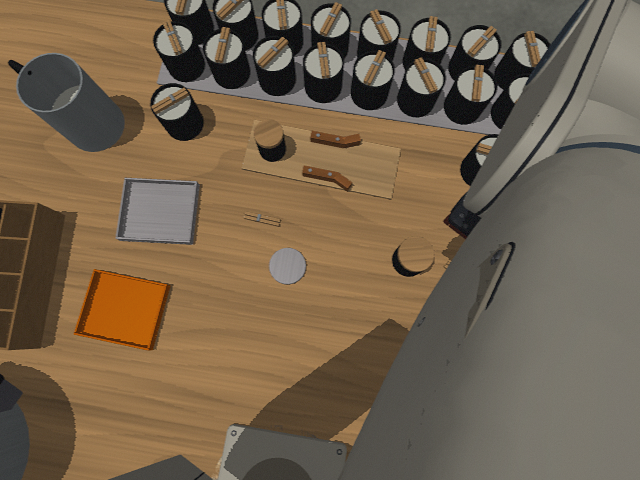

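Slim candle is upright on the board at top px (271,135), clear of the rails. There are two trays: grey metal at (158,210) and orange at (122,309). The task wants an aluminium tray and says to leave orange, so it's the grey one, which I'll check in a crop.

Run:
```python
from h import *
K=camera_info("wrist")["intrinsics"]
k=(K,np.load("w3T.npy")); print(ray(k,[(260.5,185),(222.5,185),(299,185)],.08).round(4))
a=cv2.imread("pics/t4.png");cv2.imwrite("pics/c7.png",cv2.resize(a[165:360,60:220],None,fx=3,fy=3,interpolation=2))
```

```text
[[ 0.4621 -0.1746]
 [ 0.4329 -0.1577]
 [ 0.4916 -0.1916]]
```

View pics/c7.png

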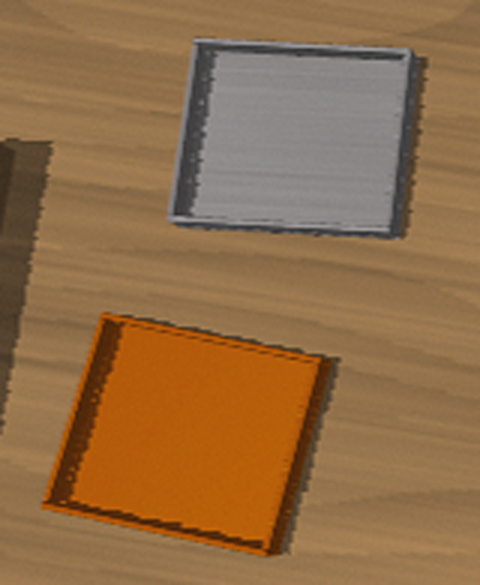

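Run:
```python
from h import *
print(ray(cam("top"),[(125,178.3),(198,181),(192.5,240),(116.7,239)],.022).round(4))
command_gripper(1.0); A=[.4612,-.1755]
move_pose([*A,.15],yq(0))
r=movel([*A,.03],v=.12,until_force=8); print(r)
command_gripper(.4); print(get_grip_width()*88,get_tcp_pos(),get_ft_force(),get_time())
movel([*A,.16],v=.15); print(get_grip_width()*88)
move_pose([.475,.321,.16],yq(7)); print(get_time(),get_joint_pos().round(2)); snap("scene","s5"); snap("wrist","w5")
```

```text
[[0.5277 0.4026]
 [0.5461 0.2583]
 [0.4274 0.2426]
 [0.4053 0.3874]]
False
64.77272489367259 [ 0.46127376 -0.17557848  0.03033294] [-1.85548882  0.93257082  5.10179327] 23.8417
64.45170495953111
26.6667 [ 0.57  0.38  1.77 -0.    0.99  0.45]
```

View pics/s5.png

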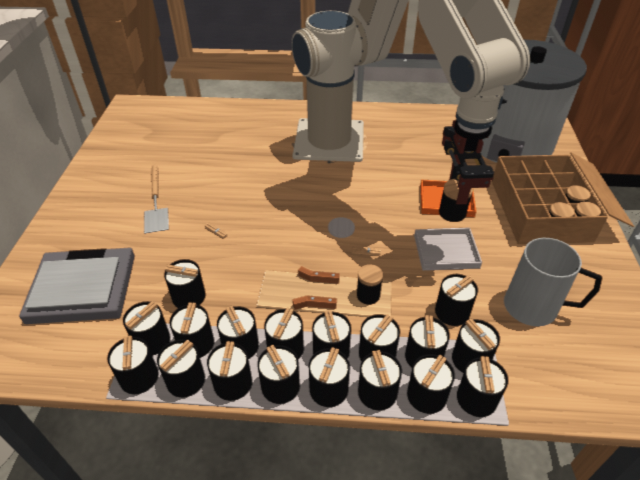

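View pics/w5.png

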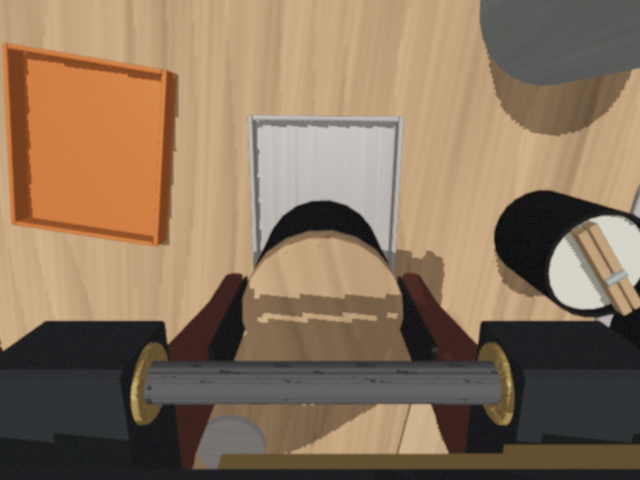

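The fat candle (64.5 mm in the jaws) hangs upright over the grey tray, and wrist px 326 for the tray's mid-column shows it is centred. Lowering it now.

Run:
```python
from h import *
T=[.4765,.3225]
movel([*T,.055],v=.12)
r=movel([*T,.029],v=.025,until_force=4); print(r,get_tcp_pos(),get_ft_force(),get_time())
command_gripper(.93); print(get_grip_width()*88)
p=get_tcp_pos(); movel([p[0],p[1],.17],v=.15)
move_pose([.42,0.0,.30],yq(0))
snap("scene","s6"); snap("top","t6"); print(get_time(),get_ft_force())
a=cv2.imread("pics/s6.png");cv2.imwrite("pics/c8.png",cv2.resize(a[190:330,240:500],None,fx=3,fy=3,interpolation=2))
```

```text
True [0.47598571 0.32234821 0.03411846] [-0.18084123  0.79892966  3.27068175] 28.575
81.85987323948561
31.55 [ 0.00698729  0.05289282 -0.07107073]
```

View pics/c8.png

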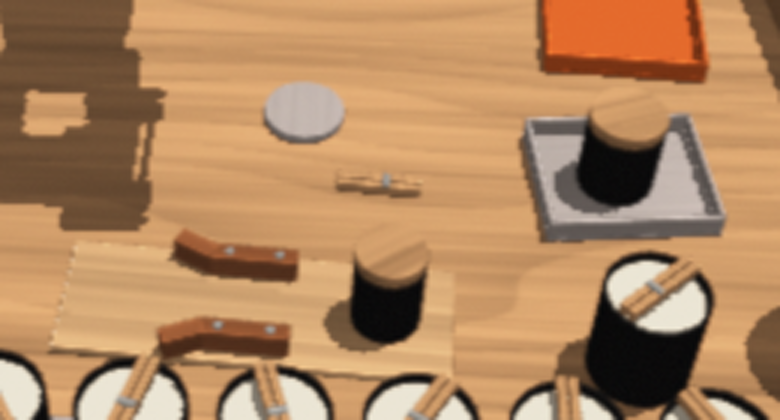

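View pics/t6.png

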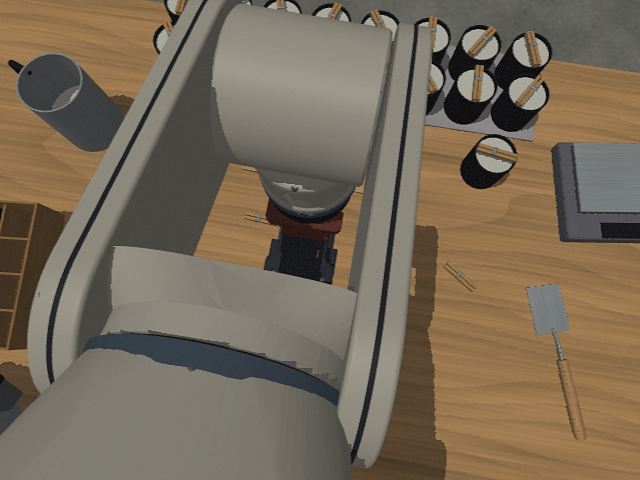

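Both candles stand upright. The slim one is on the outfeed at crop (390,285), clear of the rails, and the fat one is inside the metal tray at crop (620,150). The lid, pegs and poured candles have not moved, and nothing is touching the robot.

```bash
python3 -c "
from station import *
job_done(); print(get_time())"
```

```text
the job is handed in; nothing more can be done
the job is handed in; nothing more can be done
```

The job is done and handed in at about 31.6 s of the 72 s allowed; no verdict came back.

- **Slim candle:** It read 55.7 mm in the jaws. I stood it on the infeed and slid it upright through the rails with loosened fingers. At the checks along the slide the wrist force was about 1 N. It now stands on the outfeed end, clear of the rails.
- **Fat candle:** It read 64.5 mm in the jaws. It stands upright near the middle of the grey metal reject tray; I left the orange tray alone.
- **How I told them apart:** The camera sizes (about 57 and 65 mm) and the jaw readings agreed on which candle was which. I did not try the fat one in the gauge.
- **Last checks:** The final scene picture showed both candles upright, with the bystanders in view where they were. The force on the gripper was near zero. The arm hid part of the last top view, so that final check rests mainly on the scene camera. No check failed.

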